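# Gauge the gap under the grommet press's hold-down plate

### The arm

A 7-joint arm with a two-finger parallel gripper is mounted at the origin on the work surface. World frame = base frame: x ahead of the robot, y to its left, z up, the work surface at z = 0. Lengths are in m, angles in rad, forces in N, time in s.
With the tool pointing down it reaches from about 0.425 to 0.8 m from the base axis. Payload 8.3 kg.
Tool frame: the origin (TCP) lies between the finger pads; the fingertips stand 14 mm ahead of it and the grasp point (between the pads) lies 5 mm behind it; z points along the fingers, y is the direction in which the jaws open and shut (so a half turn about z gives the same grasp; the last joint's range is limited). The gripper opens to 85 mm and grips with 20 to 120 N. Pads are 22 mm wide; open, the fingers measure 114 mm over their backs; the gripper's body (76 mm by 85 mm) begins 54 mm behind the grasp point. The pads swing forward as they close: fully open they stand 13 mm farther back than shut.
Start: joints at [-1.226, 0.383, 0.016, 1.37, -0.006, 1.388, -0.046], TCP at [0.248, 0.574, 0.218] pointing down, gripper open.
Joint ranges: [-2.95, 2.95], [-0.25, 2.06], [-1.52, 1.56], [0.18, 2.33], [-1.44, 4.58], [0.02, 2.06], [-3.01, 3.01]. Speed limits (rad/s): [2.39, 2.39, 3.01, 3.01, 3.14, 3.14, 3.14].

### API

Orientations are given as a unit quaternion [w, x, y, z].
In Python, from workcell import arm gives the robot as it stands.
- The arm moves only by the tool carry_out, never from a script. Its argument "rows" is a list that holds one entry, the list of rows, each a list of 7 numbers: the turn, a rotation vector about the tool's x, y, z in rad, then the shift along the tool's x, y, z in cm, then the closure in counts, from 0 (fully open) to 255 (shut). A call has 1 to 10 rows; each row shifts and turns the commanded pose from where the row before left it, along the tool's axes as they then stand; what a row does not reach is not made up. A row lasts 1/10 s, in which the tool goes at most 50 mm and 8.59 degrees, less where a joint would pass 70% of its speed; a pose out of reach is approached as far as the arm can. A call with a gripper value outside its range is refused whole. The fingers move at their own pace and stop on an object; "squeeze" is the grip in N (left out, the last holds). Time passes only in rows, so rows that do not move let the fingers close. It gives the time, the measured TCP pose, the force and the opening at its end, in the units of the state.
- arm.read_state(): the state, without advancing time (a new reading comes with each control period).
- arm.snapshot(name): name is "side" or "top"; returns a dict with "frame" (480x640x3 uint8, red, green, blue), "fx", "fy", "cx", "cy" (pixels), "distortion" ([k1, k2, p1, p2, k3] as OpenCV has them; the pictures are not rectified), "camera_from_world" (4x4, takes a point from world to camera coordinates). Camera axes: x right, y up, looking along -z (the intrinsics and any distortion apply to the point x, -y, -z); pixel columns grow to the right and rows downward; lengths in m; the calibration is good to about 2 mm. A picture is of the moment at which its call begins. There is no depth.
- arm.close_job(): hands the job in, once; it reports no verdict.
The state is a dict: "t": time; "joint_positions": joint angles; "joint_vel": joint speeds; "tau": joint torques, N m; "tool_pos": TCP position; "ee_rot": TCP orientation; "contact_force": force on the tool from outside, world axes, zero at the start; "wrist_torque": the same for the moment, N m; "width": opening from 0.0 (shut) to 1.0 (fully open).
Only numpy, scipy, OpenCV 4.12 (cv2) and the standard library are available. Lean on these libraries where they do the work, as an engineer would, in place of code of your own. Each camera call takes 0.05 s, during which the arm holds its last target. There are 200 camera calls.

### The job

The grommet press has been clamped for a new leather and its gap needs reading: pick up the red-handled taper gauge by its handle, lay the thin end flat on the steel die bed and slide it straight in under the middle of the brass hold-down plate until it drags snugly, just raising the sprung plate by a millimetre or so, without wedging the plate up hard. Finish like that, still holding the gauge by its handle at that depth so that it can be read at the lip. Leave the shoe last, cup, mallet and pliers where they are.

Things in the scene. Friction and masses are not known exactly. Their poses are not given: they have to be found in the camera images.
- gauge: Steel wedge on a red handle, 200 mm long, 160 g, flat on the bench, tip roughly to +y. Origin: on the flat underside (z = 0 from handle to tip) below the handle's middle; +x to the thin tip. Handle 80 long (x -40 to 40), 22 wide, 24 high. Blade 16 wide: shank 12 thick to x = 60, then its upper face tapers evenly to 2 thick at the tip, x = 160 (1 mm per 10 mm of length).
- gauge_tip (a point): Middle of the lower edge of the gauge's tip, 160 mm along +x from the gauge's origin. Axes as the gauge.
- press: Fixed green C-frame grommet press, 263 mm high. Origin on the bench under the ram axis; throat opens to its -x (roughly world -y), column front at x = 75; the lever lies back to x = 280, 285 mm high at its end. Foot x -90 to 130, 110 wide, 18 high. Head 46 wide, x -25 to 120, z 156 to 218. Crosshead under it 60 x 56, underside 40 mm above the hold-down plate's underside.
- bed: Flat steel die bed of the press, fixed, 110 (x) by 80 (y) by 12 mm thick, x -55 to 55 of the press; top face 75 mm above the bench. Origin: centre of its underside; axes as the press. Its front edge stands 20 mm out in front of the hold-down plate's lip. The anvil die in it is flush.
- mouth (a point): Point on the bed's top face (z 75 mm) straight below the middle of the hold-down plate's front lip. +x points level into the press (the way to slide the gauge), +y across, +z up.
- holddown_lip (a point): Middle of the lower front edge of the hold-down plate (it moves with the plate); its height above mouth is the gap. The gap differs from job to job, 4 to 8 mm at rest.
- holddown (a joint): Lift (m) of the brass hold-down plate (70 in x, 60 in y, 10 mm thick) above its rest: 0 at rest, up to 0.012. It slides straight up against springs: about 4 N starts it, 1 N more per mm. With the gauge flat on the bed it lifts 1 mm per 10 mm pushed on after touching the lip; pushing then takes about 6 to 12 N.
- last: Beech shoe last, 255 x 85 x 98 mm, standing sole down on the bench; origin at the middle of its underside, toe to +x. Leave alone.
- cup: Green enamel cup of brass grommets, 72 mm across, 72 mm high, handle to its +y; origin at the centre of its underside. Leave alone.
- mallet: Black rubber mallet lying on the bench: head 94 x 58 mm, handle 245 mm towards its -x; origin on the bench below the head's middle. Leave alone.
- pliers: Chrome round-nose pliers lying on the bench, 155 mm long, noses to +x, 12 mm thick; origin on the bench near the rivet. Leave alone.
Things that resemble listed ones, but are neither listed nor needed, are in the scene too. Of the things like the gauge, leave any that is green or white; of the rest the larger one is meant.

How it is judged:
By the outcome, as a careful person would: the job done as asked, in the order asked, and still so for the second after the job is handed in, while the arm keeps its last pose, push and grip.
It also fails if it takes over 51 s, if anything falls off the work surface, if the arm or the gripper's body presses on something with over 40 N, if the wrist force passes 120 N, or if a joint passes its speed limit or range.

## Working session

There is one attempt and no reset: what is moved stays moved. The work goes in short steps, Python scripts to look and compute and a tool call to move; the robot and the scene stay as the last step left them, time stands still between calls to the robot, and variables do not carry over. Pictures are saved under pics/ and viewed, about 8 in all and at most 12, crops included, and the job is handed in when it is done.

Besides the shell and the picture viewer there is one more tool, called after "Call:" as name(argument=value, ...), one argument or row to a line, values as JSON. carry_out: Moves the arm, as the interface text tells. Its arguments: {"type":"object","properties":{"rows":{"type":"array","items":{"type":"array","items":{"type":"array","items":{"type":"number"}}}},"squeeze":{"type":"number"}},"required":["rows"]}

```bash
ls; mkdir -p pics
cat > h.py <<'E'
import numpy as np, cv2, json
from workcell import arm
def snap(n):
    s=arm.snapshot(n); return s
def K(s): return np.array([[s['fx'],0,s['cx']],[0,s['fy'],s['cy']],[0,0,1.]])
def ray(s,uv):
    u=cv2.undistortPoints(np.array([[uv]],float),K(s),np.array(s['distortion'],float))[0,0]
    T=np.array(s['camera_from_world']); d=np.array([u[0],-u[1],-1.])
    return -T[:3,:3].T@T[:3,3], T[:3,:3].T@d
def onz(s,uv,z):
    o,d=ray(s,uv); return o+d*(z-o[2])/d[2]
def proj(s,P):
    T=np.array(s['camera_from_world']); p=(T[:3,:3]@np.array(P,float).reshape(-1,3).T).T+T[:3,3]
    p=p*[1,-1,-1]
    return cv2.projectPoints(p,np.zeros(3),np.zeros(3),K(s),np.array(s['distortion'],float))[0][:,0]
def save(n,im): cv2.imwrite('pics/'+n+'.png',im[...,::-1])
def tri(s1,a,s2,b):
    o1,d1=ray(s1,a);o2,d2=ray(s2,b)
    t=np.linalg.lstsq(np.c_[d1,-d2],o2-o1,rcond=None)[0]
    p,q=o1+d1*t[0],o2+d2*t[1]; return (p+q)/2,np.linalg.norm(p-q)
E
python3 - <<'E'
from h import *
for n in('side','top'):
    s=snap(n); save(n+'0',s['frame']); print(n,s['fx'],s['cx'],s['cy'],s['distortion']); print('cam at',ray(s,(320,240)))
print(arm.read_state())
E
```

```text
pics
side 473.2895487048721 311.7297587988991 236.74691019147448 [-0.08899714  0.          0.          0.          0.        ]
cam at (array([ 0.39001607, -0.88748897,  0.93118624]), array([ 0.14889263,  0.69881315, -0.69988839]))
top 493.48133151985354 322.11622302115137 235.24323713704638 [-0.13771225  0.          0.          0.          0.        ]
cam at (array([ 0.34638623, -0.02240248,  1.21168837]), array([ 0.17881851,  0.03737147, -0.98322867]))
{'t': 0.1, 'joint_positions': array([-1.22592365,  0.38414398,  0.01639757,  1.37104964, -0.00633414,
        1.38820084, -0.0464807 ]), 'joint_vel': array([ 1.21529317e-03, -2.74615701e-03, -4.40727833e-04, -2.57219886e-03,
       -4.96617152e-04,  1.25629511e-03,  6.48836993e-05]), 'tau': array([ 2.70432851e-03, -6.29133797e+01,  8.46873075e-01, -3.72746229e+01,
        1.66123506e-02,  1.06270038e-02,  6.08549840e-05]), 'tool_pos': array([0.24763012, 0.57332919, 0.21678509]), 'ee_rot': array([-1.77655696e-04,  2.02449402e-01,  9.79292332e-01, -8.58550673e-04]), 'contact_force': array([-7.79231202e-01,  3.39291158e-05, -8.59058841e-01]), 'wrist_torque': array([-0.04579137,  0.00229773, -0.02279796]), 'width': 0.9997866334492463}
```

View pics/top0.png

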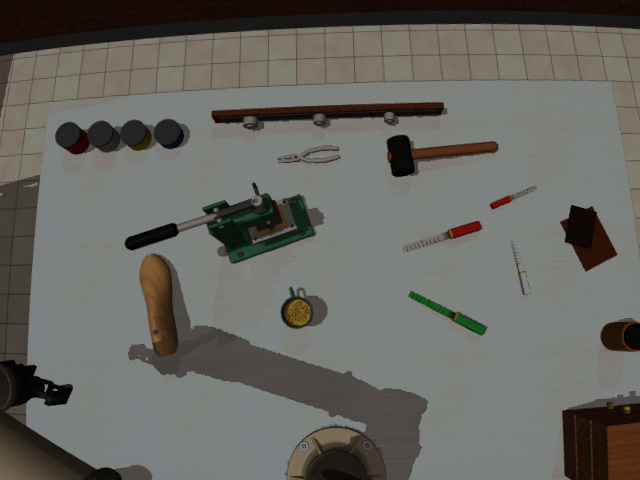

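View pics/side0.png

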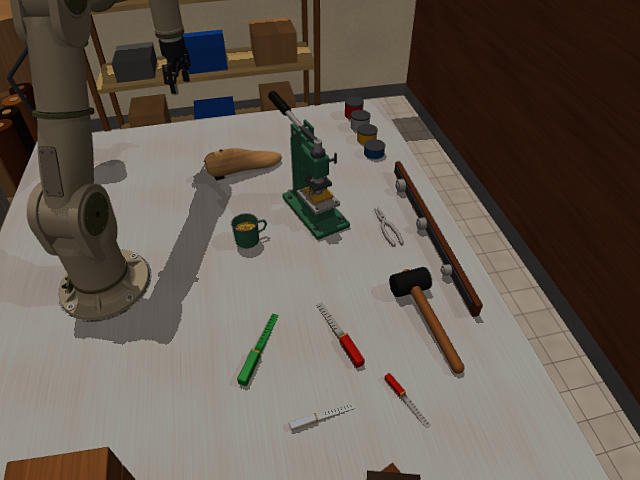

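The lookalikes in the top view are the large red gauge (445,237), the small red one (513,197), the green one (447,313) and the white one (521,268). The large red one is the one meant. Next I'll measure it and crop close on the gauge and press.

```bash
cat >> h.py <<'E'
def red(im,box):
    h=cv2.cvtColor(im,cv2.COLOR_RGB2HSV); m=(((h[...,0]<8)|(h[...,0]>172))&(h[...,1]>150)&(h[...,2]>60)).astype(np.uint8)
    k=np.zeros_like(m); x0,y0,x1,y1=box; k[y0:y1,x0:x1]=1; return m*k
E
python3 - <<'E'
from h import *
t=snap('top'); s=snap('side')
for S,b in((t,(440,215,488,245)),(s,(330,325,370,375))):
    m=red(S['frame'],b); c=cv2.findContours(m,0,2)[0]; c=max(c,key=cv2.contourArea); r=cv2.minAreaRect(c); bp=cv2.boxPoints(r)
    print(r); P=np.array([onz(S,p,.02) for p in bp]); print(P.round(4), [np.linalg.norm(P[i]-P[i-1]).round(4) for i in range(4)], P.mean(0))
print('tip',onz(t,(404,249.5),0.001),onz(s,(319,304.5),0.001))
a=cv2.resize(t['frame'][180:270,195:325],None,fx=4.5,fy=4.5,interpolation=2)
b=cv2.resize(s['frame'][140:245,270:360],None,fx=5,fy=5,interpolation=2)
c=cv2.resize(t['frame'][210:260,395:490],None,fx=6,fy=6,interpolation=2)
save('presst',a);save('press_s',b);save('gauge',c)
E
```

```text
((465.7967529296875, 228.4749755859375), (8.360496520996094, 29.199350357055664), 73.0724868774414)
[[ 0.5819 -0.2998  0.02  ]
 [ 0.6013 -0.3715  0.02  ]
 [ 0.5809 -0.3759  0.02  ]
 [ 0.5617 -0.3044  0.02  ]] [np.float64(0.0207), np.float64(0.0743), np.float64(0.0209), np.float64(0.0741)] [ 0.58144078 -0.33790936  0.02      ]
((352.34954833984375, 350.12420654296875), (33.992835998535156, 10.121070861816406), 60.75117111206055)
[[ 0.5607 -0.2981  0.02  ]
 [ 0.5837 -0.2892  0.02  ]
 [ 0.5997 -0.3721  0.02  ]
 [ 0.5777 -0.3799  0.02  ]] [np.float64(0.0835), np.float64(0.0247), np.float64(0.0844), np.float64(0.0233)] [ 0.5804195  -0.33483211  0.02      ]
tip [ 0.53652576 -0.18424259  0.001     ] [ 0.53766132 -0.18055268  0.001     ]
```

View pics/presst.png

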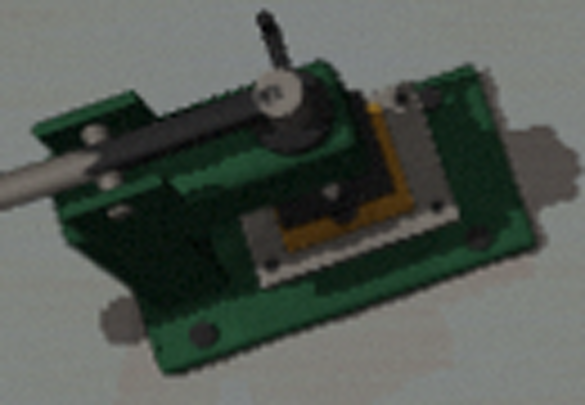

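View pics/press_s.png

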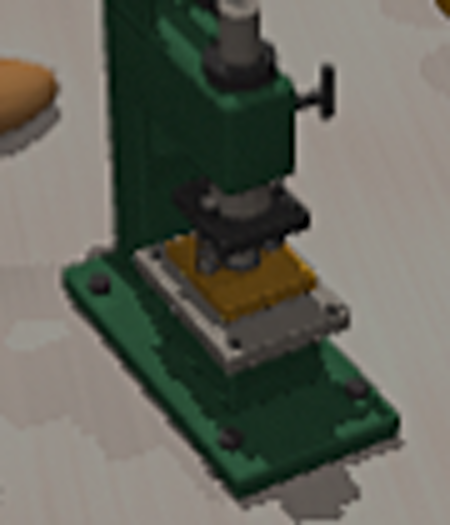

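View pics/gauge.png

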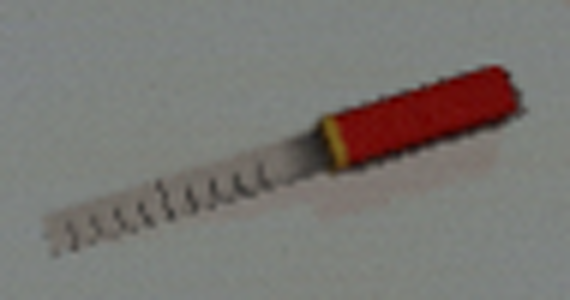

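The crops confirm the choice: a red handle with a yellow ferrule, and the tip at about top (403,249). The press throat faces right in the top view. The bed front corners are at about top (296,226) and (287,199), and side (316,212) and (339,202). Now I'll fit the press pose rigidly from several corners in both views.

Run:
```python
from h import *
t=snap('top'); s=snap('side')
T=lambda x,y:(x/4.5+195-.4,y/4.5+180-.4); S=lambda x,y:(x/5+270-.4,y/5+140-.4)
# model pts in press frame (x,y), z ; +y: x toward +world y => y toward -world x
obs=[(t,T(535,240),(-90,55),.018),(t,T(472,68),(-90,-55),.018),(t,T(165,365),(130,55),.018),
 (t,T(457,208),(-55,40),.075),(t,T(414,85),(-55,-40),.075),(t,T(262,273),(55,40),.075),
 (s,S(238,488),(-90,55),.018),(s,S(397,420),(-90,-55),.018),(s,S(66,272),(130,55),.018),
 (s,S(232,360),(-55,40),.075),(s,S(345,312),(-55,-40),.075),(s,S(137,252),(55,40),.075)]
W=np.array([onz(c,p,z)[:2] for c,p,_,z in obs]); M=np.array([m for _,_,m,_ in obs])/1000.
for idx in(range(12),range(6),range(6,12)):
    idx=list(idx); w,m=W[idx],M[idx]; U,D,Vt=np.linalg.svd((m-m.mean(0)).T@(w-w.mean(0))); R=Vt.T@U.T
    o=w.mean(0)-R@m.mean(0); print('det',np.linalg.det(R),'o',o.round(4),'yaw',np.degrees(np.arctan2(R[1,0],R[0,0])).round(2)); print(((m@R.T+o-w)*1000).round(1).tolist())
    print('mouth',(o+R@[-.035,0]).round(4))
# plate lip corners, z ~ .090 (top front edge of plate)
for c,p in((t,T(412,203)),(t,T(378,103)),(s,S(232,318)),(s,S(316,280))): print((R.T@(onz(c,p,.091)[:2]-o)*1000).round(1))
```

```text
det 1.0 o [0.6055 0.1408] yaw 107.19
[[-2.1, -0.1], [4.1, -0.9], [-3.3, 5.3], [-5.2, 0.0], [3.7, 1.5], [-6.0, 2.0], [0.5, 1.8], [5.3, -1.1], [-0.6, 2.8], [-1.4, -2.6], [4.4, -5.7], [0.5, -3.0]]
mouth [0.6159 0.1074]
det 0.9999999999999993 o [0.607  0.1395] yaw 106.99
[[-0.9, -1.4], [5.4, -2.6], [-1.4, 4.3], [-3.9, -1.2], [5.1, 0.0], [-4.4, 0.8]]
mouth [0.6173 0.106 ]
det 0.9999999999999996 o [0.604  0.1421] yaw 107.38
[[-0.7, 3.0], [4.0, 0.5], [-2.5, 3.8], [-2.7, -1.4], [3.0, -4.2], [-1.2, -1.9]]
mouth [0.6144 0.1087]
[-37.2  27.7]
[-36.7 -29.2]
[-39.8  28.7]
[-34.3 -28.5]
```

Both views agree with the plate lip: mouth at about (0.616, 0.107), press yaw about 107.2°. The gauge origin is at about (0.580, -0.336), yaw about 105.5°. I'll rise and turn the jaws first.

Call:
carry_out(
  rows=[
    [[0, 0, 0.148, 0, 0, -3.4, 0], [0, 0, 0.148, 0, 0, -3.4, 0], [0, 0, 0.148, 0, 0, -3.4, 0], [0, 0, 0.148, 0, 0, -3.4, 0], [0, 0, 0.148, 0, 0, -3.4, 0], [0, 0, 0.148, 0, 0, -3.4, 0]],
  ],
  squeeze=80,
)

```text
t: 0.9
tool_pos: [0.2477, 0.5735, 0.4232]
ee_rot: [-0.0, 0.606, 0.796, 0.0]
contact_force: [0.3, 0.4, 0.4]
width: 1.002
```

Call:
carry_out(
  rows=[
    [[0, 0, 0, -4.0, 1.66, 0, 0], [0, 0, 0, -4.0, 1.66, 0, 0], [0, 0, 0, -4.0, 1.66, 0, 0], [0, 0, 0, -4.0, 1.66, 0, 0], [0, 0, 0, -4.0, 1.66, 0, 0], [0, 0, 0, -4.0, 1.66, 0, 0], [0, 0, 0, -4.0, 1.66, 0, 0], [0, 0, 0, -4.0, 1.66, 0, 0], [0, 0, 0, -4.0, 1.66, 0, 0], [0, 0, 0, -4.0, 1.66, 0, 0]],
  ],
)

```text
t: 1.9
tool_pos: [0.517, 0.2324, 0.4219]
ee_rot: [-0.0, 0.603, 0.797, 0.0]
contact_force: [-0.1, 0.6, 0.4]
width: 1.002
```

```bash
cat >> h.py <<'E'
from scipy.spatial.transform import Rotation as Ro
def togo(pos,jaw):
    q=arm.read_state(); R=Ro.from_quat(q['ee_rot'],scalar_first=True); y=np.array([np.cos(jaw),np.sin(jaw),0]); z=np.array([0,0,-1.])
    G=Ro.from_matrix(np.c_[np.cross(y,z),y,z])
    print('t',round(q['t'],2),'tcp',q['tool_pos'].round(4),'F',q['contact_force'].round(1),'w',round(q['width'],3))
    print('turn',(R.inv()*G).as_rotvec().round(4),'shift cm',(R.inv().apply(np.array(pos)-q['tool_pos'])*100).round(2),'in goal axes',(G.inv().apply(np.array(pos)-q['tool_pos'])*100).round(2))
E
python3 -c "
from h import *
togo([.58,-.336,.1],np.radians(15.5))"
```

```text
t 1.9 tcp [0.517  0.2324 0.4219] F [-0.1  0.6  0.4] w 1.002
turn [ 0.0003 -0.0003  0.0048] shift cm [-56.42  -9.4   32.17] in goal axes [-56.46  -9.11  32.19]
```

Call:
carry_out(
  rows=[
    [[0, 0, 0, -4.3, -0.7, 0, 0], [0, 0, 0, -4.3, -0.7, 0, 0], [0, 0, 0, -4.3, -0.7, 0, 0], [0, 0, 0, -4.3, -0.7, 0, 0], [0, 0, 0, -4.3, -0.7, 0, 0], [0, 0, 0, -4.3, -0.7, 0, 0], [0, 0, 0, -4.3, -0.7, 0, 0], [0, 0, 0, -4.3, -0.7, 1.5, 0], [0, 0, 0, -4.3, -0.7, 1.5, 0], [0, 0, 0, -4.3, -0.7, 1.5, 0]],
  ],
)

```text
t: 2.9
tool_pos: [0.5656, -0.2006, 0.3764]
ee_rot: [0.0, 0.603, 0.798, 0.0]
contact_force: [0.1, 0.4, -0.1]
width: 0.997
```

Call:
carry_out(
  rows=[
    [[0, 0, 0, -3.4, -0.5, 3, 0], [0, 0, 0, -3.4, -0.5, 3, 0], [0, 0, 0, -3.4, -0.5, 3, 0], [0, 0, 0, -2.2, -0.4, 3.5, 0], [0, 0, 0, -1.1, -0.2, 4, 0], [0, 0, 0, 0, 0, 4, 0], [0, 0, 0, 0, 0, 4, 0], [0, 0, 0, 0, 0, 2, 0], [0, 0, 0, 0, 0, 0, 0]],
  ],
)

```text
t: 3.8
tool_pos: [0.5802, -0.3329, 0.1076]
ee_rot: [-0.003, 0.603, 0.797, -0.001]
contact_force: [-0.5, 0.3, 0.6]
width: 0.998
```

Run:
```python
from h import *
togo([.58,-.336,.02],np.radians(15.5))
t=snap('top'); s=snap('side')
p=proj(t,arm.read_state()['tool_pos'])[0]; q=proj(s,arm.read_state()['tool_pos'])[0]; print(p,q)
a=cv2.resize(t['frame'][190:270,390:500],(550,400),interpolation=2); b=cv2.resize(s['frame'][270:380,300:400],(364,400),interpolation=2)
save('above',np.hstack([a,b[:, :250+114]])[:, :800])
```

```text
t 3.8 tcp [ 0.5802 -0.3329  0.1076] F [-0.5  0.3  0.6] w 0.998
turn [-0.0051 -0.0048  0.0047] shift cm [-0.33 -0.06  8.76] in goal axes [-0.29 -0.1   8.76]
[474.36711624 220.02341971] [355.11154813 325.36769012]
```

View pics/above.png

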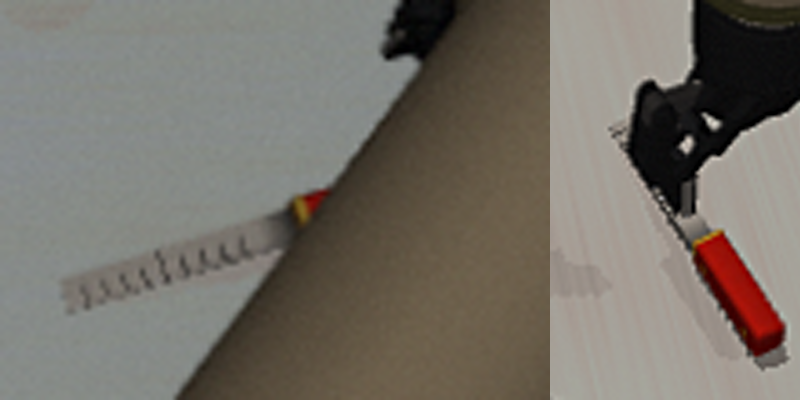

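The picture shows the open jaws straddling the gauge line, above and ahead of the handle as perspective would have it. The handle is clear at right-panel (740,290). Going down and gripping.

Call:
carry_out(
  rows=[
    [[0.002, 0.002, 0, -0.1, 0, 2.5, 0], [0.002, 0.002, 0, -0.1, 0, 2.5, 0], [0.001, 0.001, 0, -0.1, 0, 2, 0], [0, 0, 0, 0, -0.1, 1.3, 0], [0, 0, 0, 0, 0, 0.6, 0], [0, 0, 0, 0, 0, 0, 0]],
  ],
  squeeze=80,
)

```text
t: 4.5
tool_pos: [0.582, -0.3378, 0.0232]
ee_rot: [-0.003, 0.603, 0.797, -0.0]
contact_force: [0.8, 0.6, 0.7]
width: 0.996
```

Call:
carry_out(
  rows=[
    [[0, 0, 0, 0, 0, 0, 120], [0, 0, 0, 0, 0, 0, 200], [0, 0, 0, 0, 0, 0, 255], [0, 0, 0, 0, 0, 0, 255], [0, 0, 0, 0, 0, 0, 255], [0, 0, 0, 0, 0, 0, 255], [0, 0, 0, 0, 0, 0, 255], [0, 0, 0, 0, 0, 0, 255]],
  ],
)

```text
t: 5.3
tool_pos: [0.5816, -0.3376, 0.0226]
ee_rot: [-0.004, 0.604, 0.797, -0.001]
contact_force: [-0.5, 0.5, 0.1]
width: 0.002
```

```bash
python3 -c "
from h import *
togo([.58,-.336,.02],np.radians(15.5))"
```

```text
t 5.3 tcp [ 0.5816 -0.3376  0.0226] F [-0.5  0.5  0.1] w 0.002
turn [-0.0052 -0.0051  0.0045] shift cm [ 0.2  -0.11  0.27] in goal axes [ 0.2  -0.11  0.26]
```

The jaws shut fully, so nothing was gripped. Looking before doing anything else.

Run:
```python
from h import *
q=arm.read_state(); print(q['width'],q['tool_pos'])
t=snap('top'); s=snap('side')
print(proj(t,q['tool_pos']),proj(s,q['tool_pos']))
a=cv2.resize(t['frame'][190:270,390:500],(550,400),interpolation=2); b=cv2.resize(s['frame'][280:390,300:400],(364,400),interpolation=2)
save('grip',np.hstack([a,b])[:, :800])
```

```text
0.001670621098150286 [ 0.58162441 -0.33759758  0.02263696]
[[465.9902049  228.17121113]] [[353.06428712 350.05448088]]
```

View pics/grip.png

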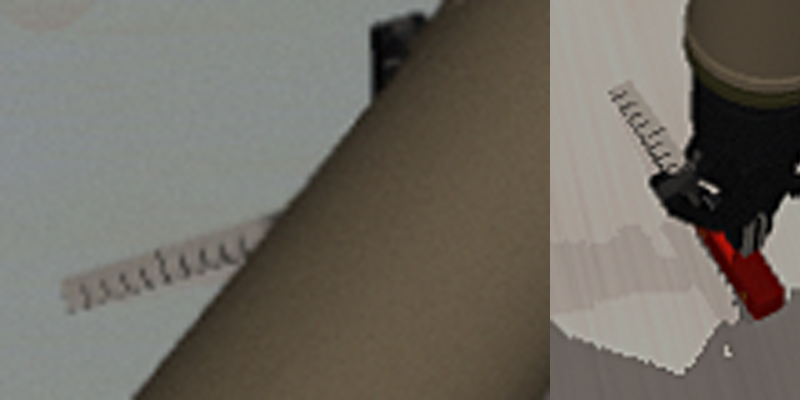

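Run:
```python
from h import *
s=snap('side'); q=arm.read_state(); R=Ro.from_quat(q['ee_rot'],scalar_first=True).as_matrix()
p=q['tool_pos']; print('tip shut',proj(s,p+R[:,2]*.014),'jaw +-42',proj(s,[p+R[:,1]*.042,p-R[:,1]*.042]), '+-11',proj(s,[p+R[:,1]*.011,p-R[:,1]*.011]))
im=np.clip(s['frame'][300:375,310:410].astype(float)*2.2,0,255).astype(np.uint8)
save('grip2',cv2.resize(im,(800,600),interpolation=2))
```

```text
tip shut [[352.71797878 353.45178058]] jaw +-42 [[369.13709739 342.57655475]
 [336.56606923 357.69509244]] +-11 [[357.31641108 348.07936196]
 [348.78624572 352.03904054]]
```

View pics/grip2.png

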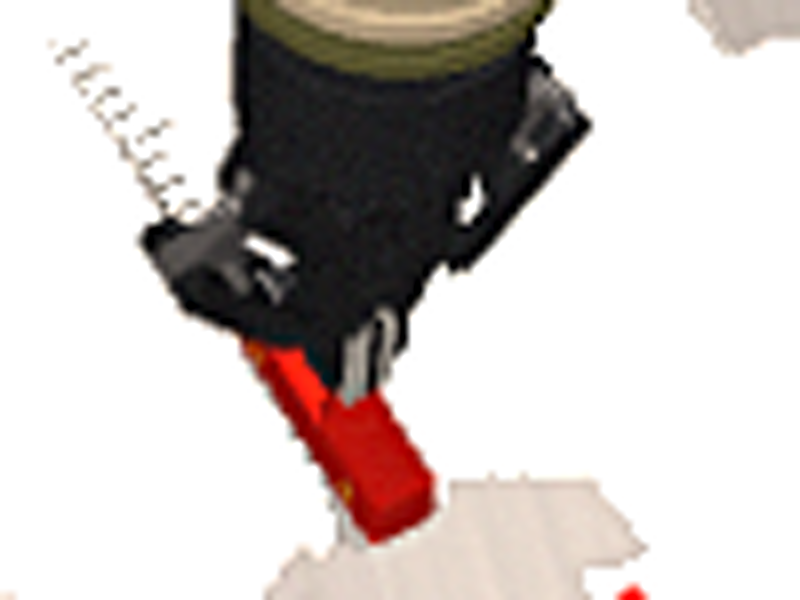

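The shut tips are standing on top of the handle at crop (355,400), so they reach about 14 mm less than the nominal figure. The gauge has not moved. I'll open, go about 1 cm lower and close again, watching the force.

Call:
carry_out(
  rows=[
    [[0, 0, 0, 0, 0, 0, 0], [0, 0, 0, 0, 0, 0, 0], [0, 0, 0, 0, 0, 0, 0], [0, 0, 0, 0, 0, 0, 0], [0, 0, 0, 0, 0, 0, 0], [0.005, 0.005, 0, 0.2, -0.1, 0.3, 0], [0, 0, 0, 0, 0, 0.3, 0], [0, 0, 0, 0, 0, 0.3, 0], [0, 0, 0, 0, 0, 0, 0]],
  ],
)

```text
t: 6.35
tool_pos: [0.5797, -0.3356, 0.0129]
ee_rot: [-0.008, 0.603, 0.797, -0.001]
contact_force: [-0.4, -1.0, -0.7]
width: 0.998
```

```bash
python3 -c "
from h import *
togo([.58,-.336,.012],np.radians(15.5))"
```

```text
t 6.35 tcp [ 0.5797 -0.3356  0.0129] F [-0.4 -1.  -0.7] w 0.998
turn [-0.011  -0.0107  0.0046] shift cm [-0.05  0.02  0.09] in goal axes [-0.05  0.02  0.09]
```

Call:
carry_out(
  rows=[
    [[-0.011, -0.011, 0, 0, 0, 0, 120], [0, 0, 0, 0, 0, 0, 180], [0, 0, 0, 0, 0, 0, 220], [0, 0, 0, 0, 0, 0, 255], [0, 0, 0, 0, 0, 0, 255], [0, 0, 0, 0, 0, 0, 255], [0, 0, 0, 0, 0, 0, 255]],
  ],
  squeeze=60,
)

```text
t: 7.05
tool_pos: [0.5801, -0.336, 0.0137]
ee_rot: [0.001, 0.603, 0.797, 0.0]
contact_force: [-0.2, -1.2, -0.1]
width: -0.001
```

```bash
python3 -c "
from h import *
togo([.58,-.336,.012],np.radians(15.5))"
```

```text
t 7.05 tcp [ 0.5801 -0.336   0.0137] F [-0.2 -1.2 -0.1] w -0.001
turn [0.0009 0.0011 0.0045] shift cm [-0.   -0.01  0.17] in goal axes [-0.   -0.01  0.17]
```

Run:
```python
from h import *
s=snap('side'); q=arm.read_state(); print(q['width'])
im=np.clip(s['frame'][300:375,310:410].astype(float)*2.2,0,255).astype(np.uint8)
save('grip3',cv2.resize(im,(800,600),interpolation=2))
```

```text
-0.00239066933342994
```

View pics/grip3.png

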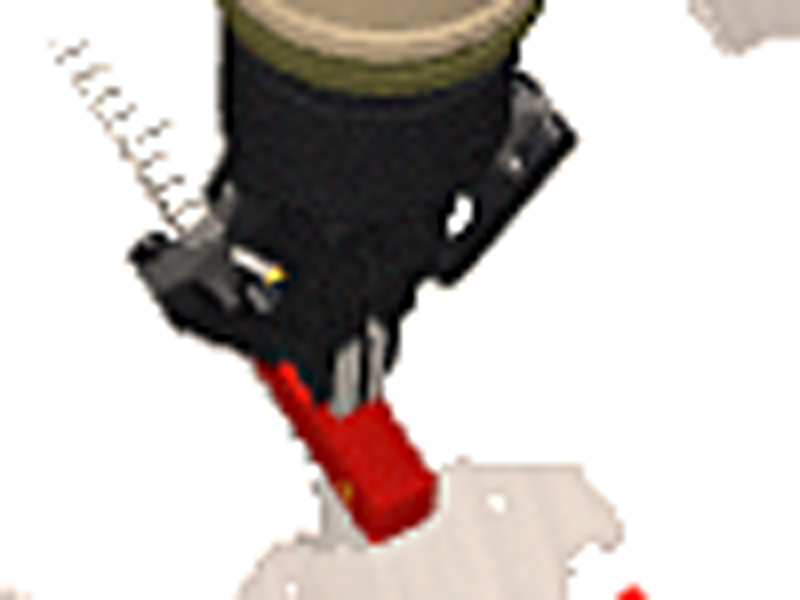

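The pads now sit deeper and look about as far apart as the handle is wide, while the width reads 0. The reading may be unreliable. A small lift with the red mask measured numerically will show whether the gauge is held.

Call:
carry_out(
  rows=[
    [[0, 0, 0, 0, 0, -0.5, 255], [0, 0, 0, 0, 0, -1, 255], [0, 0, 0, 0, 0, -1, 255], [0, 0, 0, 0, 0, -1, 255], [0, 0, 0, 0, 0, -0.5, 255], [0, 0, 0, 0, 0, 0, 255]],
  ],
)

```text
t: 7.7
tool_pos: [0.5807, -0.3363, 0.0552]
ee_rot: [0.002, 0.603, 0.797, 0.0]
contact_force: [0.3, -0.2, -0.7]
width: -0.001
```

Run:
```python
from h import *
s=snap('side'); t=snap('top'); q=arm.read_state(); print(q['width'],q['contact_force'],q['tool_pos'])
m=red(s['frame'],(330,300,372,380)); c=max(cv2.findContours(m,0,2)[0],key=cv2.contourArea); print(cv2.boundingRect(c),cv2.minAreaRect(c))
im=np.clip(s['frame'][285:375,300:400].astype(float)*2.2,0,255).astype(np.uint8)
save('lift',cv2.resize(im,(640,576),interpolation=2))
```

```text
-0.0050819431593799504 [-0.36791842  0.39161975  0.68678474] [ 0.58000917 -0.33577075  0.05371933]
(340, 334, 24, 34) ((351.3205871582031, 350.4323425292969), (34.513423919677734, 11.120992660522461), 57.528804779052734)
```

Run:
```python
from h import *
s=snap('side'); q=arm.read_state(); R=Ro.from_quat(q['ee_rot'],scalar_first=True).as_matrix(); p=q['tool_pos']
c=lambda P:((proj(s,P)-[300,285])*6.4).round().tolist()
print('TCP',c(p),'tip+14',c(p+R[:,2]*.014),'-14',c(p-R[:,2]*.014),'body -59',c(p-R[:,2]*.059))
p3=np.array([.5801,-.336,.0137]); print('grip3 TCP,tip14,in crop3',((proj(s,[p3,p3-[0,0,.014]])-[310,300])*8).round())
```

```text
TCP [[337.0, 363.0]] tip+14 [[335.0, 386.0]] -14 [[339.0, 340.0]] body -59 [[346.0, 262.0]]
grip3 TCP,tip14,in crop3 [[336. 414.]
 [334. 441.]]
```

View pics/lift.png

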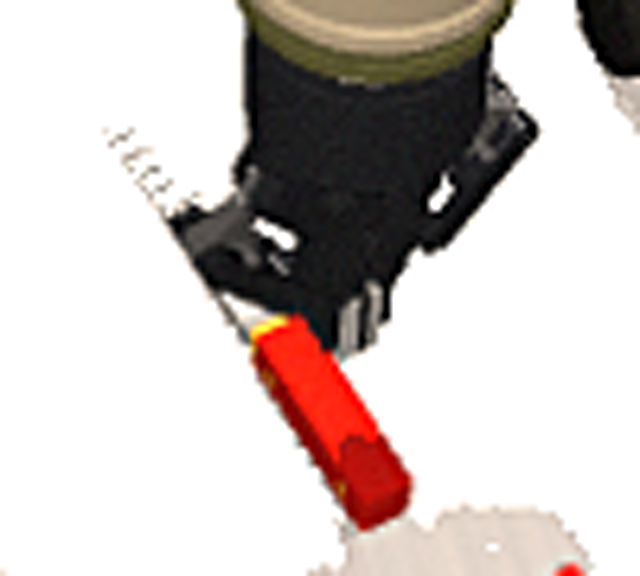

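The lift shows the gauge is still on the bench and not gripped. The visible tips sit about 5 px higher than the nominal tip, so the height reference disagrees. I'll get the real tip height by touch: shift 6 cm aside over empty bench with the jaws shut and lower gently.

Call:
carry_out(
  rows=[
    [[0, 0, 0, 0, 2, 0, 255], [0, 0, 0, 0, 2, 0, 255], [0, 0, 0, 0, 2, 0, 255], [0, 0, 0, 0, 0, 1, 255], [0, 0, 0, 0, 0, 1, 255], [0, 0, 0, 0, 0, 1, 255], [0, 0, 0, 0, 0, 0.5, 255], [0, 0, 0, 0, 0, 0, 255]],
  ],
)

```text
t: 8.65
tool_pos: [0.6363, -0.3198, 0.0173]
ee_rot: [-0.0, 0.604, 0.797, -0.0]
contact_force: [-0.2, 0.1, -0.0]
width: 0.0
```

Call:
carry_out(
  rows=[
    [[0, 0, 0, 0, 0, 0.2, 255], [0, 0, 0, 0, 0, 0.2, 255], [0, 0, 0, 0, 0, 0.2, 255], [0, 0, 0, 0, 0, 0, 255]],
  ],
)

```text
t: 9.05
tool_pos: [0.6377, -0.3195, 0.0126]
ee_rot: [0.001, 0.603, 0.797, 0.0]
contact_force: [0.7, -0.2, 0.5]
width: 0.001
```

Run:
```python
from h import *
togo([.638,-.32,.014],np.radians(15.5)); s=snap('side'); t=snap('top')
g=cv2.cvtColor(s['frame'],cv2.COLOR_RGB2GRAY)[320:375,355:415]; 
for r in g[::2]: print(' '.join('%3d'%v for v in r[::2]))
p=arm.read_state()['tool_pos']; print('TCP,tip14',proj(s,[p,p-[0,0,.014]]))
```

```text
t 9.05 tcp [ 0.6377 -0.3195  0.0126] F [ 0.7 -0.2  0.5] w 0.001
turn [0.0009 0.0008 0.0046] shift cm [-0.05  0.01 -0.14] in goal axes [-0.05  0.01 -0.14]
 32  59  62  44  21  67   4  10  13  12  11  12  11  10  12  11  14  15  10   5 152 162 163 160 158 160 160 162 144 148
135  63  44  26  18 188 198   0  13  13  11  10  10  13  12  11  10  13  10 131 165 160 164 161 159 159 160 162 153 148
 38  17  19  36  30   6 100   0  11  13   9  14  12  12  13   8  81  11 132 168 161 160 163 161 160 159 161 162 161 148
 10  14  15  13  48  20  26   7  11  10  11  12  11  12   7  82 172 175 165 161 160 162 162 163 160 160 160 160 162 156
107   4  11  12  11   5   6  10  12  12  13  12  11   7   7 151 162 163 163 161 162 161 162 164 162 161 160 162 162 160
167  77   7   2   9  12  10  12   9  13  10   8  46  31 148 164 162 161 165 161 163 160 162 163 164 161 161 161 162 162
159 167 179 148  52   0   8  13  11  11  14  45  19  37 184 161 162 160 163 162 163 160 163 162 165 162 162 160 161 163
159 165 162 164 173 146  86  41  11   9  38  66  24  29 176 162 160 163 163 163 160 162 162 163 164 164 16
[... 1782 characters left out ...]
103 102  97 156 169 162 162 165
 42  20  22 100 104 100 101 102  99 102 101 101  99 102 103 100 102 101 100 104 102 103 101 102 100  91 170 166 164 167
146  97 105 102 101 101 100 102  99 100 101 103  98 101 101 101 101 100 100 104 103 102 103 102 102 100  99 156 164 163
170  90  94 100 101 101 101 103 101  99 101 102 101 100 102 101 102 102 101 102 104 101 102 102 102 101 102  99 168 164
105 173 183  93 101 100 101 102 102  99 101 101 101 100 102 103 104 105 104 100 104 101 102 102 102 101 101 104  92 170
 97  96  97 102 101 100 102  97  96  95 100 101 103  99 103 107  46  25  89 103 104 102 102 102 101 103 101 104 103  85
TCP,tip14 [[374.68621249 341.26551327]
 [374.19050734 344.67418969]]
```

The tip pixel (375,340.5) coincides with the TCP pixel rather than the nominal tip, and there is no contact yet. Continuing down carefully until it touches.

Call:
carry_out(
  rows=[
    [[0, 0, 0, 0, 0, 0.3, 255], [0, 0, 0, 0, 0, 0.3, 255], [0, 0, 0, 0, 0, 0, 255]],
  ],
)

```text
t: 9.45
tool_pos: [0.6374, -0.3194, 0.006]
ee_rot: [0.0, 0.604, 0.797, -0.0]
contact_force: [0.3, 1.2, 0.2]
width: 0.001
```

Call:
carry_out(
  rows=[
    [[0, 0, 0, 0, 0, 0.2, 255], [0, 0, 0, 0, 0, 0.2, 255], [0, 0, 0, 0, 0, 0, 255]],
  ],
)

```text
t: 9.75
tool_pos: [0.6376, -0.3195, 0.0023]
ee_rot: [0.0, 0.603, 0.797, -0.0]
contact_force: [-0.7, -0.2, -0.5]
width: -0.001
```

Call:
carry_out(
  rows=[
    [[0, 0, 0, 0, 0, 0.2, 255], [0, 0, 0, 0, 0, 0.2, 255], [0, 0, 0, 0, 0, 0, 255]],
  ],
)

```text
t: 10.05
tool_pos: [0.6376, -0.3195, -0.0017]
ee_rot: [0.0, 0.603, 0.797, 0.0]
contact_force: [0.1, -0.2, 1.2]
width: -0.0
```

Call:
carry_out(
  rows=[
    [[0, 0, 0, 0, 0, 0.2, 255], [0, 0, 0, 0, 0, 0.2, 255], [0, 0, 0, 0, 0, 0, 255]],
  ],
)

```text
t: 10.35
tool_pos: [0.6376, -0.3195, -0.0057]
ee_rot: [0.0, 0.604, 0.797, 0.0]
contact_force: [0.2, 0.3, -0.1]
width: 0.003
```

Call:
carry_out(
  rows=[
    [[0, 0, 0, 0, 0, 0.15, 255], [0, 0, 0, 0, 0, 0.15, 255], [0, 0, 0, 0, 0, 0, 255]],
  ],
)

```text
t: 10.65
tool_pos: [0.6377, -0.3195, -0.0085]
ee_rot: [0.0, 0.603, 0.797, 0.0]
contact_force: [0.2, -0.3, -0.3]
width: 0.001
```

Call:
carry_out(
  rows=[
    [[0, 0, 0, 0, 0, 0.15, 255], [0, 0, 0, 0, 0, 0.15, 255], [0, 0, 0, 0, 0, 0, 255]],
  ],
)

```text
t: 10.95
tool_pos: [0.6376, -0.3195, -0.0116]
ee_rot: [0.0, 0.604, 0.797, 0.0]
contact_force: [0.2, 0.7, -1.1]
width: 0.003
```

Run:
```python
from h import *
q=arm.read_state(); p=q['tool_pos']; print(p,q['joint_positions'].round(4).tolist(),q['tau'].round(2))
s=snap('side')
im=s['frame'][310:365,350:420]; save('touch',cv2.resize(im,(700,550),interpolation=2))
print('TCP',(proj(s,p)-[350,310])*10,'bench below',(proj(s,[p[0],p[1],0])-[350,310])*10)
```

```text
[ 0.63764735 -0.31953839 -0.01156567] [0.0901, 0.8071, 0.538, 1.3533, -0.4291, 1.096, 0.9624] [ 5.000e-02 -7.677e+01  1.477e+01 -3.074e+01  0.000e+00 -7.000e-02
  1.000e-02]
TCP [[237.40257897 371.6652227 ]] bench below [[241.43262727 343.9427782 ]]
```

View pics/touch.png

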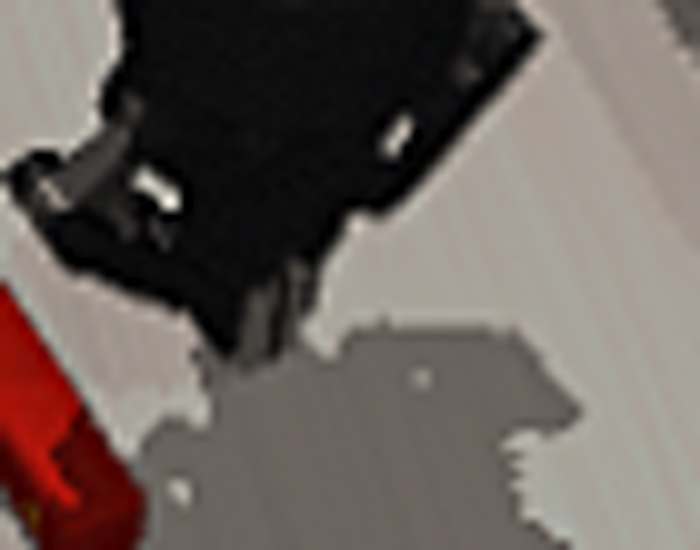

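The tip at crop (245,360) almost meets its shadow, so the true shut tip is about 13 mm above the reported z. A few more small steps should bring contact.

Call:
carry_out(
  rows=[
    [[0, 0, 0, 0, 0, 0.1, 255], [0, 0, 0, 0, 0, 0.1, 255], [0, 0, 0, 0, 0, 0, 255]],
  ],
)

```text
t: 11.3
tool_pos: [0.6379, -0.3196, -0.0132]
ee_rot: [0.001, 0.604, 0.797, 0.0]
contact_force: [0.2, -0.3, -0.5]
width: 0.003
```

Call:
carry_out(
  rows=[
    [[0, 0, 0, 0, 0, 0.1, 255], [0, 0, 0, 0, 0, 0.1, 255], [0, 0, 0, 0, 0, 0, 255]],
  ],
)

```text
t: 11.6
tool_pos: [0.6379, -0.3197, -0.0134]
ee_rot: [0.001, 0.603, 0.797, 0.0]
contact_force: [-5.4, 3.0, 14.0]
width: 0.002
```

Touch at reading -0.0133: 14 N on the bench, so the shut tips are 13.3 mm above the reported z. I'll go back over the handle, open, and descend to a reading of about -0.011.

Call:
carry_out(
  rows=[
    [[0, 0, 0, 0, 0, -2, 255], [0, 0, 0, 0, 0, -3, 100], [0, 0, 0, 0, 0, -2, 0], [0, 0, 0, 0, -2, 0, 0], [0, 0, 0, 0, -2, 0, 0], [0, 0, 0, 0, -2, 0, 0], [0, 0, 0, 0, 0, 0, 0]],
  ],
  squeeze=60,
)

```text
t: 12.3
tool_pos: [0.5769, -0.3381, 0.055]
ee_rot: [0.0, 0.605, 0.796, -0.001]
contact_force: [-0.5, 0.1, 0.0]
width: 0.992
```

Call:
carry_out(
  rows=[
    [[0, 0, 0, 0, 0, 2.5, 0], [0, 0, 0, 0, 0, 2.5, 0], [0, 0, 0, 0, 0, 1, 0], [0, 0, 0, 0, 0, 0.5, 0], [0, 0, 0, 0, 0, 0, 0]],
  ],
)

```text
t: 12.8
tool_pos: [0.5802, -0.3358, -0.0105]
ee_rot: [0.0, 0.603, 0.797, -0.0]
contact_force: [-0.1, 1.0, 0.3]
width: 1.001
```

```bash
python3 -c "
from h import *
togo([.58,-.336,-.0115],np.radians(15.5))"
```

```text
t 12.8 tcp [ 0.5802 -0.3358 -0.0105] F [-0.1  1.   0.3] w 1.001
turn [0.0005 0.0008 0.0048] shift cm [-0.01 -0.03  0.1 ] in goal axes [-0.01 -0.03  0.1 ]
```

Call:
carry_out(
  rows=[
    [[0, 0, 0, 0, 0, 0, 120], [0, 0, 0, 0, 0, 0, 180], [0, 0, 0, 0, 0, 0, 255], [0, 0, 0, 0, 0, 0, 255], [0, 0, 0, 0, 0, 0, 255], [0, 0, 0, 0, 0, 0, 255], [0, 0, 0, 0, 0, 0, 255]],
  ],
  squeeze=80,
)

```text
t: 13.5
tool_pos: [0.5806, -0.3362, -0.0095]
ee_rot: [0.001, 0.603, 0.797, 0.0]
contact_force: [-1.1, 0.5, 6.2]
width: 0.237
```

Gripped: width 0.237 (about 20 mm), as the handle should give. Lifting 9 cm, turning to the press yaw, and staging the tip about 5 cm short of the lip.

Call:
carry_out(
  rows=[
    [[0, 0, 0, 0, 0, -0.5, 255], [0, 0, 0, 0, 0, -1.5, 255], [0, 0, -0.006, 0, 0, -2, 255], [0, 0, -0.006, 0, 0, -2, 255], [0, 0, -0.006, 0, 0, -2, 255], [0, 0, -0.006, 0, 0, -1, 255], [0, 0, 0, 0, 0, 0, 255]],
  ],
)

```text
t: 14.2
tool_pos: [0.5808, -0.3365, 0.0819]
ee_rot: [0.002, 0.594, 0.805, 0.0]
contact_force: [0.1, -1.2, -2.1]
width: 0.239
```

Call:
carry_out(
  rows=[
    [[0, 0, 0, 1, 0.8, 0, 255], [0, 0, 0, 2, 1.65, 0, 255], [0, 0, 0, 2.5, 2, 0, 255], [0, 0, 0, 2.8, 2.3, 0, 255], [0, 0, 0, 2.8, 2.3, 0, 255], [0, 0, 0, 2.8, 2.3, 0, 255], [0, 0, 0, 2.5, 2, 0, 255], [0, 0, 0, 2, 1.65, 0, 255], [0, 0, 0, 1.5, 1.2, 0, 255], [0, 0, 0, 0.4, 0.3, 0, 255]],
  ],
)

```text
t: 15.2
tool_pos: [0.6782, -0.0888, 0.0782]
ee_rot: [-0.001, 0.592, 0.806, 0.0]
contact_force: [-0.1, 0.0, -2.1]
width: 0.232
```

Call:
carry_out(
  rows=[
    [[0, 0, 0, 0, 0, 0, 255], [0, 0, 0, 0, 0, 0, 255]],
  ],
)

```text
t: 15.4
tool_pos: [0.6771, -0.0955, 0.0795]
ee_rot: [0.001, 0.595, 0.804, -0.001]
contact_force: [-0.4, -1.6, -1.9]
width: 0.237
```

Run:
```python
from h import *
togo([.6781,-.0936,.0805],np.radians(17.2))
s=snap('side');t=snap('top'); q=arm.read_state()['tool_pos']
e=np.array([.6308,.0592,.09]); print('exp tip',proj(s,e),proj(t,e))
a=np.clip(s['frame'][170:310,280:400].astype(float)*1.6,0,255).astype(np.uint8); b=np.clip(t['frame'][170:290,250:390].astype(float)*1.6,0,255).astype(np.uint8)
save('stage',np.hstack([cv2.resize(a,(480,560),interpolation=2),cv2.resize(b,(653,560),interpolation=2)[:, :320]]))
for S,bx in((s,(320,180,420,340)),(t,(300,150,480,290))):
    m=red(S['frame'],bx); c=cv2.findContours(m,0,2)[0]
    for k in c:
        if cv2.contourArea(k)>30:
            r=cv2.minAreaRect(k); P=np.array([onz(S,p,.112)[:2] for p in cv2.boxPoints(r)]); print(r[0],P.round(4).tolist(),P.mean(0))
```

```text
t 15.4 tcp [ 0.6771 -0.0955  0.0795] F [-0.4 -1.6 -1.9] w 0.237
turn [-0.0002  0.0021 -0.0035] shift cm [ 0.15  0.15 -0.1 ] in goal axes [ 0.15  0.15 -0.1 ]
exp tip [[333.97029597 209.74398321]] [[302.67761987 206.7633316 ]]
(368.76470947265625, 245.05882263183594) [[0.657, -0.0938], [0.6817, -0.0755], [0.6968, -0.1302], [0.6726, -0.1472]] [ 0.67701863 -0.11170232]
```

View pics/stage.png

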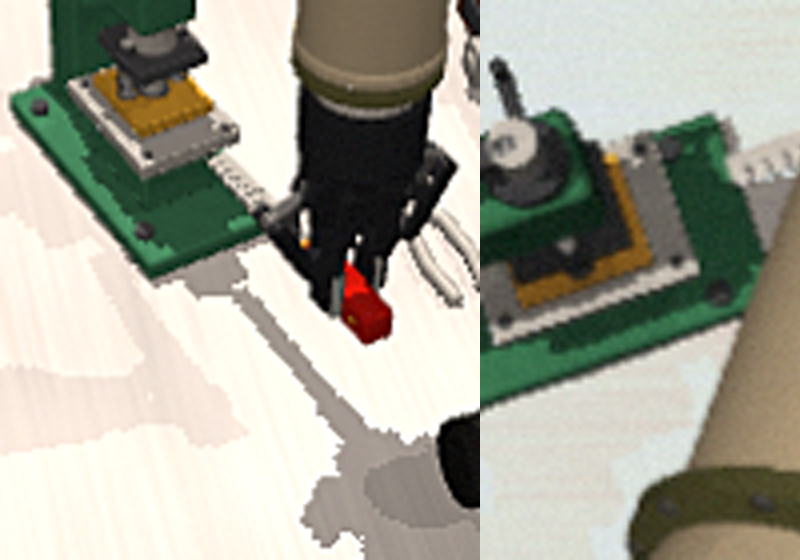

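The stage picture shows the gauge held level ahead of the bed. The tip is at about top (304,206) and side (333.7,208.7), in line with the plate. That makes 12 pictures viewed, so from here I check numerically, starting with the tip against the lip in press axes from the image differences.

```bash
cat >> h.py <<'E'
def cmpimg(n,box,S=None):
    S=S or snap(n); a=cv2.imread('pics/%s0.png'%n)[...,::-1].astype(int); b=S['frame'].astype(int); x0,y0,x1,y1=box
    d=np.abs(a-b).sum(2)[y0:y1,x0:x1]; g=b.sum(2)[y0:y1,x0:x1]//3
    print(n,'cols',x0,'..',x1)
    for i,r in enumerate(d): print(y0+i,''.join('#' if (v>60 and g[i,j]>=75) else ('s' if v>60 else '.') for j,v in enumerate(r)))
O=np.array([.6055,.1408]); YA=np.radians(107.2); RP=np.array([[np.cos(YA),-np.sin(YA)],[np.sin(YA),np.cos(YA)]])
def press(S,uv,z): return (RP.T@(onz(S,uv,z)[:2]-O)*1000).round(1)
E
python3 - <<'E'
from h import *
t=snap('top'); s=snap('side')
cmpimg('top',(285,190,335,222),t); cmpimg('side',(320,195,352,225),s)
T=lambda x,y:(x/4.5+195-.4,y/4.5+180-.4); S=lambda x,y:(x/5+270-.4,y/5+140-.4)
print('lip top-edge mid: top',press(t,T(395,153),.091),'side',press(s,S(274,299),.091))
print('tip: top',press(t,(304.2,206),.09),'side',press(s,(333.7,208.7),.09))
E
```

```text
top cols 285 .. 335
190 .......................................#sssss#####
191 .......................................sssss######
192 .......................................sssss######
193 ......................................#sssss######
194 ......................................ssssss######
195 .....................................#ssssss######
196 .....................................ssssss#######
197 ....................................#ssssss#######
198 ....................................#sssss########
199 ...................................#ssssss########
200 ...................................#ssssss########
201 .................................##ssssss#########
202 ..............................#...#sssss##########
203 .................s###.....#...##..#sssss##########
204 .................#####....#....#.#ssssss##########
205 .................s###.#...##...#.#sssss###########
206 ..................####.#...#.....#sssss###########
207 ..................####.#.........ssss#s###########
208 ..................####.#........sssssss###########
209 ...................s##.........
[... 1207 characters left out ...]
...........
209 ............s#####..............
210 ............#######.............
211 ............s#######............
212 .............s#######...........
213 ..............s#######..........
214 ................######..........
215 ................#######.........
216 .................#######.......#
217 ..................########.....#
218 ...................########....#
219 ...................s#######....#
220 .....................#######.##s
221 ......................##s..#.#ss
222 ......................#ss.s..sss
223 .......................sss###sss
224 .......................ss..##sss
lip top-edge mid: top [-35.2   0.3] side [-35.4   1.3]
tip: top [-89.4  -0.6] side [-81.3  -1.6]
```

The tip is about 49 mm before the lip and about 1.5–2 mm to press -y. Correcting that, advancing 4 cm over the bed edge, then lowering to contact.

Call:
carry_out(
  rows=[
    [[0, 0, -0.0035, 0, -0.15, 0, 255], [0, 0, 0, 0.8, 0, 0, 255], [0, 0, 0, 0.8, 0, 0, 255], [0, 0, 0, 0.8, 0, 0, 255], [0, 0, 0, 0.8, 0, 0, 255], [0, 0, 0, 0.8, 0, 0, 255], [0, 0, 0, 0, 0, 0, 255], [0, 0, 0, 0, 0, 0.5, 255], [0, 0, 0, 0, 0, 0.5, 255], [0, 0, 0, 0, 0, 0, 255]],
  ],
)

```text
t: 16.6
tool_pos: [0.6637, -0.0561, 0.0683]
ee_rot: [0.0, 0.593, 0.805, -0.001]
contact_force: [0.4, 0.3, -1.4]
width: 0.234
```

Run:
```python
from h import *
R=RP; o=np.array(arm.read_state()['tool_pos']); print('tool in press',(RP.T@(o[:2]-O)*1000).round(1)); togo(o,np.radians(17.2))
t=snap('top'); s=snap('side')
cmpimg('top',(280,195,335,222),t); cmpimg('side',(318,195,352,225),s)
```

```text
tool in press [-205.3    2.6]
t 16.6 tcp [ 0.6637 -0.0561  0.0683] F [ 0.4  0.3 -1.4] w 0.234
turn [-0.001   0.0008  0.0016] shift cm [0. 0. 0.] in goal axes [0. 0. 0.]
top cols 280 .. 335
195 .........................#sssss########################
196 .........................ssssss########################
197 .........................ssssss########################
198 ........................ssssss#########################
199 .........................ssss##########################
200 .........................ssss##########################
201 .........................ssss##########################
202 .........................sss###########################
203 .........................ss############################
204 .......................s..s############################
205 ..##...................s...s###########################
206 ...................s...ss...###########################
207 .................sssss..s..############################
208 ..............ssssssss.sss..####......#################
209 ...........sssssssssssssss.............################
210 .......
[... 1199 characters left out ...]
07 ............s#............ssssssss
208 .............ss#........##ssssssss
209 ............sssss#.......sssssssss
210 ..........ss#ss####......sssssssss
211 ...........ssss####.....##ssssssss
212 ............ss#######...#sssssssss
213 .............s########..ssssssssss
214 ..............s###.###..ssssssssss
215 ...............#s.ss#....sssssssss
216 ...............s...s#....sss.#ssss
217 ................s..###..s.s###ssss
218 ...................sss....s.##ssss
219 .............................#ssss
220 .......................ss..##.ssss
221 .......................ss..s##ssss
222 ....................sssssss###.sss
223 .....................s.s.ss###ssss
224 .....................sssssssss..ss
```

Call:
carry_out(
  rows=[
    [[0, 0, 0, 0, 0, 0.1, 255], [0, 0, 0, 0, 0, 0.1, 255], [0, 0, 0, 0, 0, 0, 255]],
  ],
)

```text
t: 17.0
tool_pos: [0.6645, -0.0556, 0.0675]
ee_rot: [0.001, 0.593, 0.806, 0.0]
contact_force: [-0.1, -0.4, -1.3]
width: 0.232
```

Call:
carry_out(
  rows=[
    [[0, 0, 0, 0, 0, 0.1, 255], [0, 0, 0, 0, 0, 0, 255]],
  ],
)

```text
t: 17.2
tool_pos: [0.6645, -0.0555, 0.0665]
ee_rot: [0.001, 0.592, 0.806, 0.0]
contact_force: [0.2, 0.3, -1.6]
width: 0.238
```

Call:
carry_out(
  rows=[
    [[0, 0, 0, 0, 0, 0.1, 255], [0, 0, 0, 0, 0, 0, 255]],
  ],
)

```text
t: 17.4
tool_pos: [0.6645, -0.0555, 0.0655]
ee_rot: [0.001, 0.592, 0.806, 0.0]
contact_force: [0.4, 0.0, -1.2]
width: 0.236
```

Call:
carry_out(
  rows=[
    [[0, 0, 0, 0, 0, 0.1, 255], [0, 0, 0, 0, 0, 0, 255]],
  ],
)

```text
t: 17.6
tool_pos: [0.6646, -0.0556, 0.0647]
ee_rot: [0.001, 0.592, 0.806, 0.0]
contact_force: [-0.4, 0.0, 1.0]
width: 0.237
```

Run:
```python
from h import *
q=arm.read_state(); print(q['tool_pos'].round(4),q['contact_force'].round(1),q['wrist_torque'].round(2))
```

```text
[ 0.6646 -0.0556  0.0647] [-0.4  0.   1. ] [0.21 0.06 0.04]
```

It touches at reading 0.065, where 0.0655 was predicted for flat on the bed at 75 mm. Now sliding in, first 2.5 cm, with about a 1 mm lateral trim.

Call:
carry_out(
  rows=[
    [[0, 0, 0, 0.3, -0.05, 0, 255], [0, 0, 0, 0.3, -0.05, 0, 255], [0, 0, 0, 0.4, 0, 0, 255], [0, 0, 0, 0.5, 0, 0, 255], [0, 0, 0, 0.5, 0, 0, 255], [0, 0, 0, 0.3, 0, 0, 255], [0, 0, 0, 0.2, 0, 0, 255], [0, 0, 0, 0, 0, 0, 255]],
  ],
)

```text
t: 18.4
tool_pos: [0.6561, -0.0312, 0.0646]
ee_rot: [0.0, 0.592, 0.806, 0.0]
contact_force: [0.6, 1.0, 0.9]
width: 0.239
```

```bash
cat >> h.py <<'E'
def st():
    q=arm.read_state(); p=q['tool_pos']; f=q['contact_force']
    print('t',round(q['t'],2),'press xy',(RP.T@(p[:2]-O)*1000).round(1),'z',(p[2]*1000).round(1),'F along/across',(RP.T@f[:2]).round(1),'Fz',f[2].round(1),'w',round(q['width'],3),'M',q['wrist_torque'].round(2))
E
python3 -c "
from h import *
st()
o=arm.read_state()['tool_pos'];togo(o,np.radians(17.2))
t=snap('top');cmpimg('top',(265,195,315,225),t)"
```

```text
t 18.4 press xy [-179.3    2.6] z 64.6 F along/across [ 0.7 -0.9] Fz 0.9 w 0.239 M [ 0.46  0.05 -0.05]
t 18.4 tcp [ 0.6561 -0.0312  0.0646] F [0.6 1.  0.9] w 0.239
turn [0.001  0.0004 0.0029] shift cm [0. 0. 0.] in goal axes [0. 0. 0.]
top cols 265 .. 315
195 .............................#s.sss.##.###########
196 ..............................sssss##..###########
197 ..............................ssss###...##########
198 .............................ssss#####..##########
199 .............................ssss#####...#########
200 ............................sss#ss####...#########
201 ............................sssss######..#########
202 ............................ssss#######..#########
203 ...........................ssss########..#########
204 ..........................ssssss########..########
205 .................##........ssssss#######..########
206 ..........................sssss#########...#######
207 ..........................sss#ss#########..#######
208 ..........................sssss##########..####...
209 ..........................sssss###########........
210 ..........................sss#s###########.....#..
211 ..........................sss##############......#
212 ...........................ss###############......
213 ...........................sss#############......#
214 ...........................ss###############......
215 ...........................ss###############....#.
216 ...........................s################......
217 ............................#################..#..
218 ............................##################..##
219 ............................#################.....
220 ...........................###################....
221 ............................##################...#
222 ..........................####################.#..
223 ..........................#######################.
224 ..........................s####################.#.
```

Call:
carry_out(
  rows=[
    [[0, 0, 0, 0.25, 0, 0, 255], [0, 0, 0, 0.25, 0, 0, 255], [0, 0, 0, 0, 0, 0, 255]],
  ],
)

```text
t: 18.75
tool_pos: [0.6546, -0.027, 0.0646]
ee_rot: [0.001, 0.592, 0.806, 0.0]
contact_force: [0.3, -0.4, 1.4]
width: 0.238
```

Call:
carry_out(
  rows=[
    [[0, 0, 0, 0.25, 0, 0, 255], [0, 0, 0, 0.25, 0, 0, 255], [0, 0, 0, 0, 0, 0, 255]],
  ],
)

```text
t: 19.05
tool_pos: [0.6531, -0.0219, 0.0646]
ee_rot: [0.001, 0.592, 0.806, 0.0]
contact_force: [-0.3, -0.5, 1.5]
width: 0.239
```

```bash
python3 -c "
from h import *
st()"
```

```text
t 19.05 press xy [-169.4    2.7] z 64.6 F along/across [-0.4  0.4] Fz 1.5 w 0.239 M [ 0.21 -0.01  0.  ]
```

Call:
carry_out(
  rows=[
    [[0, 0, 0, 0.25, 0, 0, 255], [0, 0, 0, 0.25, 0, 0, 255], [0, 0, 0, 0, 0, 0, 255]],
  ],
)

```text
t: 19.35
tool_pos: [0.6516, -0.017, 0.0646]
ee_rot: [0.001, 0.592, 0.806, 0.0]
contact_force: [0.3, -0.9, 2.5]
width: 0.238
```

Call:
carry_out(
  rows=[
    [[0, 0, 0, 0.25, 0, 0, 255], [0, 0, 0, 0.25, 0, 0, 255], [0, 0, 0, 0, 0, 0, 255]],
  ],
)

```text
t: 19.65
tool_pos: [0.6501, -0.0123, 0.0646]
ee_rot: [0.001, 0.592, 0.806, 0.0]
contact_force: [0.6, -0.9, 2.2]
width: 0.237
```

```bash
python3 -c "
from h import *
st()"
```

```text
t 19.65 press xy [-159.4    2.7] z 64.6 F along/across [-1.  -0.3] Fz 2.2 w 0.237 M [ 0.18  0.04 -0.  ]
```

Call:
carry_out(
  rows=[
    [[0, 0, 0, 0.25, 0, 0, 255], [0, 0, 0, 0.15, 0, 0, 255], [0, 0, 0, 0, 0, 0, 255]],
  ],
)

```text
t: 19.95
tool_pos: [0.6492, -0.0098, 0.0648]
ee_rot: [0.001, 0.593, 0.805, -0.0]
contact_force: [2.4, -3.6, 2.8]
width: 0.236
```

Call:
carry_out(
  rows=[
    [[0, 0, 0, 0.25, 0, 0, 255], [0, 0, 0, 0.15, 0, 0, 255], [0, 0, 0, 0, 0, 0, 255]],
  ],
)

```text
t: 20.25
tool_pos: [0.6482, -0.0068, 0.065]
ee_rot: [0.002, 0.593, 0.805, -0.0]
contact_force: [1.8, -6.4, 3.0]
width: 0.239
```

```bash
python3 -c "
from h import *
st()"
```

```text
t 20.25 press xy [-153.6    2.9] z 65.0 F along/across [-6.7  0.1] Fz 3.0 w 0.239 M [-1.06 -0.33  0.01]
```

Contact with the lip started around tool x -158 (about 37 mm in, so a gap of about 5.7 mm), with push at 6.7 N. I'll go on in small steps to about 10 mm past the touch, watching the force.

Call:
carry_out(
  rows=[
    [[0, 0, 0, 0.15, 0, 0, 255], [0, 0, 0, 0.15, 0, 0, 255], [0, 0, 0, 0, 0, 0, 255]],
  ],
)

```text
t: 20.55
tool_pos: [0.6473, -0.0042, 0.065]
ee_rot: [0.002, 0.593, 0.805, -0.0]
contact_force: [2.6, -6.8, 3.4]
width: 0.236
```

Run:
```python
from h import *
st()
s=snap('side'); a=cv2.cvtColor(cv2.imread('pics/side0.png'),cv2.COLOR_BGR2GRAY); b=cv2.cvtColor(s['frame'],cv2.COLOR_RGB2GRAY)
# brass plate patch subpixel shift vs first picture; bed patch as a control
for n,(x,y,w,h) in dict(plate_left=(302,186,12,18),bed_left=(296,190,14,22)).items():
    print(n,cv2.phaseCorrelate(a[y:y+h,x:x+w].astype(np.float32),b[y:y+h,x:x+w].astype(np.float32),cv2.createHanningWindow((w,h),cv2.CV_32F)))
p=np.array([.616,.107,.08]); print('px per mm up',proj(s,p+[0,0,.001])-proj(s,p))
m=red(s['frame'],(320,180,420,340)); c=max(cv2.findContours(m,0,2)[0],key=cv2.contourArea); print(cv2.boundingRect(c))
```

```text
t 20.55 press xy [-150.9    2.9] z 65.0 F along/across [-7.2 -0.5] Fz 3.4 w 0.236 M [-1.15 -0.38 -0.03]
plate_left ((-0.1584830667101853, -0.2076963018249245), 0.7961872871275302)
bed_left ((0.5686115395159144, -0.10241451721631023), 0.9924250433842341)
px per mm up [[ 0.00164996 -0.27482107]]
(345, 217, 11, 19)
```

The push has levelled off (6.7 to 7.2 N), so the wedge is lifting the plate and lift is about 0.5 mm. Another 5 mm, then I'll check for slip of the handle in the jaws.

Call:
carry_out(
  rows=[
    [[0, 0, 0, 0.15, 0, 0, 255], [0, 0, 0, 0.15, 0, 0, 255], [0, 0, 0, 0.15, 0, 0, 255], [0, 0, 0, 0.1, 0, 0, 255], [0, 0, 0, 0, 0, 0, 255], [0, 0, 0, 0, 0, 0, 255]],
  ],
)

```text
t: 21.2
tool_pos: [0.6458, 0.0006, 0.065]
ee_rot: [0.002, 0.593, 0.805, -0.0]
contact_force: [2.9, -7.9, 4.2]
width: 0.237
```

Run:
```python
from h import *
st(); q=arm.read_state()['tool_pos']
s=snap('side'); a=cv2.cvtColor(cv2.imread('pics/side0.png'),cv2.COLOR_BGR2GRAY); b=cv2.cvtColor(s['frame'],cv2.COLOR_RGB2GRAY)
m=red(s['frame'],(320,180,420,340)); c=max(cv2.findContours(m,0,2)[0],key=cv2.contourArea); x,y,w,h=cv2.boundingRect(c); print('red box',x,y,x+w,y+h)
d=np.array([np.cos(YA),np.sin(YA),0]); n=np.array([d[1],-d[0],0])
# expected rear end of handle if origin is at tool, underside = 75 mm
g=np.array([q[0],q[1],.075]); print('exp rear corners',proj(s,[g-.04*d+k*.011*n+[0,0,z] for k in(-1,1) for z in(0,.024)]).round(1).tolist())
# profile down through the plate's front top edge and brass/steel edge
for X in (308,311,314): print(X,a[188:212,X].tolist(),'\n   ',b[188:212,X].tolist())
```

```text
t 21.2 press xy [-145.8    3. ] z 65.0 F along/across [-8.4 -0.4] Fz 4.2 w 0.237 M [-1.35 -0.39  0.02]
red box 343 216 355 235
exp rear corners [[348.9, 237.9], [349.3, 231.2], [356.1, 235.0], [356.5, 228.3]]
308 [65, 65, 63, 63, 62, 61, 59, 55, 53, 59, 64, 61, 72, 116, 121, 104, 64, 50, 42, 31, 27, 30, 29, 31] 
    [70, 68, 68, 67, 67, 65, 65, 57, 58, 53, 65, 64, 77, 122, 127, 111, 67, 52, 45, 32, 30, 31, 31, 33]
311 [42, 41, 46, 47, 52, 60, 54, 57, 60, 61, 48, 48, 56, 61, 60, 70, 113, 124, 126, 78, 51, 52, 38, 29] 
    [35, 54, 84, 60, 56, 65, 43, 58, 65, 65, 53, 50, 59, 67, 64, 75, 120, 132, 132, 82, 54, 56, 41, 31]
314 [40, 29, 20, 18, 28, 41, 59, 60, 58, 66, 67, 65, 65, 60, 50, 69, 64, 71, 122, 132, 134, 127, 101, 63] 
    [31, 25, 23, 22, 26, 36, 56, 64, 63, 69, 71, 68, 69, 60, 54, 57, 63, 76, 130, 139, 142, 134, 106, 65]
```

Lift from geometry is about 1.07 mm and the handle shows no slip. The hand is pressing down about 5 N net, though, so I'll check pitch: the blade must lie flat and not rock on the bed's front edge.

Run:
```python
from h import *
q=arm.read_state(); togo(q['tool_pos'],np.radians(17.2)); R=Ro.from_quat(q['ee_rot'],scalar_first=True).as_matrix(); print('tool x axis z-comp',R[2,0].round(4),'tool y axis z',R[2,1].round(4))
```

```text
t 21.25 tcp [6.458e-01 6.000e-04 6.510e-02] F [ 2.4 -7.5  2.1] w 0.235
turn [0.0017 0.0036 0.0005] shift cm [0. 0. 0.] in goal axes [0. 0. 0.]
tool x axis z-comp -0.0036 tool y axis z 0.0017
```

The tool is only 0.2° nose-down and the blade is pressed flat, so tip-up rocking is ruled out. I'll hold briefly to check it is steady, then hand in.

Call:
carry_out(
  rows=[
    [[0, 0, 0, 0, 0, 0, 255], [0, 0, 0, 0, 0, 0, 255], [0, 0, 0, 0, 0, 0, 255], [0, 0, 0, 0, 0, 0, 255], [0, 0, 0, 0, 0, 0, 255]],
  ],
)

```text
t: 21.75
tool_pos: [0.6458, 0.0006, 0.0651]
ee_rot: [0.002, 0.593, 0.805, -0.0]
contact_force: [1.9, -7.4, 3.7]
width: 0.236
```

Run:
```python
from h import *
st()
t=snap('top')
for n,S in(('top',t),('side',snap('side'))):  # others undisturbed? count changed pixels in fixed boxes
    a=cv2.imread('pics/%s0.png'%n)[...,::-1].astype(int); d=np.abs(a-S['frame']).sum(2)>120
    bx={'top':dict(cup=(280,285,315,330),last=(138,250,180,358),pliers=(275,140,343,170),mallet=(385,132,500,178)),'side':dict(cup=(230,210,268,248),pliers=(372,205,405,247),mallet=(388,265,465,375))}[n]
    print(n,{k:int(d[v[1]:v[3],v[0]:v[2]].sum()) for k,v in bx.items()})
st(); print(arm.close_job())
```

```text
t 21.75 press xy [-145.9    3. ] z 65.1 F along/across [-7.7  0.4] Fz 3.7 w 0.236 M [-1.35 -0.41  0.04]
top {'cup': 566, 'last': 335, 'pliers': 305, 'mallet': 87}
side {'cup': 0, 'pliers': 0, 'mallet': 269}
t 21.85 press xy [-145.8    3. ] z 65.0 F along/across [-8.1  0.2] Fz 4.1 w 0.236 M [-1.33 -0.43  0.02]
the job is handed in; nothing more can be done
None
```

The large red-handled gauge is in under the middle of the plate, still held by its handle, and the job was handed in at 21.9 s. I estimate the plate is raised about 1 mm.

**Depth and lift:** The lip was first felt about 37 mm in, which makes the gap about 5.7 mm. I pushed about 10–11 mm further, so the lift should be about 1.05 mm. The push levelled off at 7–8 N and held steady for the last half second, inside the 6–12 N band.

**Position and grip:** The blade's bed contact came at the height predicted for lying flat, and the tool ended 0.2° nose-down. I last saw the tip 1–2 mm off the middle while staging, and trimmed it by that much. The jaw width stayed at 0.236, and the handle showed no slip.

**What disagreed or failed:**
- **Tool height:** The reported height did not match the stated fingertip offset: touching the bench showed the tips about 27 mm higher than it implied. My first two grasps therefore closed above the handle. I corrected for this and the third grasp held.
- **Plate lift:** I could not measure it directly in the images because 1 mm is only about 0.27 pixel. The lift figure comes from the travel and the force.
- **Other objects:** Before/after differencing showed no change at the cup and pliers in the side view. Pixels did change around all four in the top view, and around the mallet in the side view. I put that down to the arm and its shadow but did not check it. No contact with any of them was felt, and the tool never went near them.

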